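# Fit the temperature probe to the flask heater

## Robot

A 6-joint arm with a two-finger parallel gripper is mounted at the origin on the work surface. World frame = base frame: x ahead of the robot, y to its left, z up, the work surface at z = 0. Lengths are in m, angles in rad, forces in N, time in s.
With the tool pointing down it reaches from about 0.225 to 0.725 m from the base axis. Payload 3.1 kg.
Tool frame: the origin (TCP) lies between the finger pads; the fingertips stand 11 mm ahead of it and the grasp point (between the pads) lies 8 mm behind it (arm.tip_reach is the z of the fingertips in the tool frame, in m); z points along the fingers, y is the line along which they close (so a half turn about z gives the same grasp; the last joint's range is limited). The gripper opens to 85 mm and grips with 20 to 120 N. Pads are 22 mm wide; open, the fingers measure 114 mm over their backs; the gripper's body (76 mm by 85 mm) begins 54 mm behind the grasp point. The pads swing forward as they close: fully open they stand 13 mm farther back than shut.
Start: joints at [1.149, 0.048, 0.099, 1.622, 0, 1.443], TCP at [0.152, 0.502, 0.216] pointing down, gripper open.
Joint ranges: [-2.91, 2.91], [-0.99, 1.94], [-1.21, 1.42], [-2.12, 2.29], [-1.49, 1.47], [-3.14, 3.14]. Speed limits (rad/s): [2.79, 2.79, 3.14, 3.14, 3.14, 3.14].

## Interface

Orientations are given as a rotation vector (axis times angle).
In Python, from workcell import arm, capture, camera_model, workorder gives the robot as it stands. The module is installed in compiled form; this text tells all that it offers. Calls block until the motion is done:
- arm.move_pose(position, orientation): joint-space move of the TCP to a pose.
- arm.line_to(position, rot=None, v=0.15, max_force=None): straight line of the TCP; rot=None keeps the orientation; v is the mean speed in m/s. With max_force (N) it stops when the force on the tool has changed by that much, and returns True; else False.
- arm.goto_joints(angles): joint-space move.
- arm.grip(opening, grasp_force=None): finger opening in m; grasp_force is the grip in N (None keeps the last); returns when the fingers have stopped.
- arm.dwell(seconds).
- arm.solve_ik(position, orientation): joint angles nearest the present ones, or None.
- arm.observe(): the state.
- capture(name): name is "scene" or "side" or "wrist"; returns the picture (384x512x3 uint8, red, green, blue); there is no depth.
- camera_model(name): a dict with "fx", "fy", "cx", "cy" (pixels), "extrinsics" (4x4, takes a point from world to camera coordinates). Camera axes: x right, y up, looking along -z (the intrinsics and any distortion apply to the point x, -y, -z); pixel columns grow to the right and rows downward; lengths in m; the calibration is good to about 2 mm. A picture is of the moment at which its call begins: read the wrist's pose just before it. camera_model takes no time and is no camera call; for the wrist camera it gives the pose at the moment of the call.
A pose or a line that the arm cannot do raises arm.PlanningError and nothing moves.
- workorder.finish_job(): hands the job in; it is judged then, once.
The state is a dict: "time_s": time; "joint_positions": joint angles; "joint_velocities": joint speeds; "effort": joint torques, N m; "tcp_pos": TCP position; "tool_rot": TCP orientation; "ft_force": force on the tool from outside, world axes, zero at the start; "wrist_torque": the same for the moment, N m; "gripper_width": finger opening in m; "grip_force": force on a finger pad.
Only numpy, scipy, OpenCV 4.12 (cv2) and the standard library are available. Lean on these libraries where they do the work, as an engineer would, in place of code of your own. Each camera call takes 0.05 s, during which the arm holds its last target. There are 200 camera calls.

## Task

Pull the blanking plug out of the slanted port at the front of the flask heater and park it upright, fully down, in the empty hole of the low cork stand. Then take the temperature probe from the tall cork stand and push it into the slanted port until its collar sits on the mouth, let go of it, and only then flip the heater's toggle switch all the way over to the back. Leave the ring, vial and bottles standing where they are.

Things in the scene. Friction and masses are not known exactly. Their poses are not given: they have to be found in the camera images.
- heater: fixed flask heater: white housing 240 (x) by 260 (y) by 62 mm high; at x +60, y +72 an aluminium block (104 mm across, top at 105 mm) and a round flask, stopper top at 235 mm. Origin: centre of the underside; front (-x) faces the robot, z up. Before its centre a square boss (40 by 40, 62 mm long) leans 25 degrees to the front, with the port in its upper end
- port_mouth (a point): centre of the slanted port's mouth, at x -50, y 0, z 130 mm in the heater's frame. Its z is the port's axis, pointing out: up and to the heater's front, 25 degrees from vertical; its y is the heater's y. Hole 15 mm wide for the first 4 mm, then 10.5 mm, 58 mm deep; the mouth face is a flat 40 mm square
- plug: blanking plug, about 40 g, at the start fully home in the slanted port. Origin: rounded tip of its stem; z runs from there to the grip. Steel stem 8 mm thick, 32 mm long; steel collar 24 mm across (z 32 to 36); white round grip 19 mm thick (z 36 to 78). In the low stand its collar rests on the top
- probe: temperature probe, about 60 g, at the start upright in the tall stand. Origin: rounded tip of its stem; z runs from there to the grip. Steel stem 8 mm thick, 55 mm long; steel collar 24 mm across (z 55 to 59); black round grip 16 mm thick (z 59 to 111) with a slim end to 117. Seated in the port, its collar rests on the mouth face
- tall_stand: cork block 64 by 64 by 66 mm high, fixed to the bench, which holds the probe. Origin: centre of the underside. Hole in the middle of the top, 16 mm wide for 4 mm, then 11 mm wide, 60 mm deep; the probe's collar rests on the top
- low_stand: cork block 64 by 64 by 42 mm high, fixed to the bench, with an empty hole. Origin: centre of the underside
- low_stand_hole (a point): centre of the mouth of the empty hole, in the middle of the low stand's top, 42 mm above the bench. The hole is 16 mm wide for 4 mm, then 11 mm wide, 38 mm deep
- power (a joint): toggle switch on the heater's deck at x -60, y -85 mm in the heater's frame: 0 rad leaning to the heater's front, as off; 1.0 rad leaning to the back, as on. It moves with light friction (under 5 N at its tip) and stays where it is left; it starts between 0 and 0.15
- power_tip (a point): end of the toggle's ball-ended steel stick, which stands 50 mm out from its pivot and rises above the deck beside the port: carry parts over it, not through it
- cork_ring: bystander: loose cork flask ring 90 mm across, 24 mm high; origin at the centre of its underside
- vial: bystander: loose small capped vial 28 mm wide, 55 mm high; origin at the centre of its underside
- reagent: bystander: loose amber bottle 68 mm wide, 150 mm high; origin at the centre of its underside
- wash_bottle: bystander: loose white bottle 70 mm wide, 170 mm high; origin at the centre of its underside
Not all that is in view belongs to the job. Leave any orange or purple look-alike of the probe alone. What is shaped like the plug but red is not meant.

How it is judged:
By the outcome, as a careful person would: the job done as asked, in the order asked, and still so for the second after the job is handed in, with the robot touching nothing.
It also fails if it takes over 72 s, if anything falls off the work surface, if the arm or the gripper's body presses on something with over 40 N, if the wrist force passes 120 N, or if a joint passes its speed limit or range.

## Working session

There is one attempt and no reset: what is moved stays moved. The work goes in short steps, each a Python script; the robot and the scene stay as the last script left them, time stands still between calls to the robot, and variables do not carry over. Pictures are saved under pics/ and viewed, at most 10 in all, crops included, and the job is handed in when it is done.

```bash
mkdir -p pics; python3 - <<'E'
from workcell import arm,capture,camera_model
import cv2,numpy as np
np.set_printoptions(precision=4,suppress=True)
a=capture("scene");b=capture("side");
for n,i in(("scene",a),("side",b)):
    cv2.imwrite(f"pics/{n}0.png",cv2.resize(i[:,:,::-1],(800,600),interpolation=cv2.INTER_CUBIC))
    cv2.imwrite(f"{n}_raw.png",i[:,:,::-1])
    m=camera_model(n);print(n,m)
o=arm.observe();print(o["time_s"],o["tool_rot"],arm.tip_reach)
E
```

```text
scene {'fx': 352.9990267514112, 'fy': 352.9990267514112, 'cx': 255.43586239268703, 'cy': 192.09648033302653, 'extrinsics': array([[-0.1965,  0.9804, -0.0142,  0.0816],
       [-0.7572, -0.1425,  0.6375,  0.4218],
       [ 0.623 ,  0.136 ,  0.7703, -1.4884],
       [ 0.    ,  0.    ,  0.    ,  1.    ]])}
side {'fx': 403.43752444812077, 'fy': 403.43752444812077, 'cx': 254.49782479398638, 'cy': 192.9900784382785, 'extrinsics': array([[-0.9926, -0.1197, -0.019 ,  0.6197],
       [ 0.053 , -0.5697,  0.8201, -0.1132],
       [-0.109 ,  0.8131,  0.5719, -1.1613],
       [ 0.    ,  0.    ,  0.    ,  1.    ]])}
0.1 [-0.4597 -3.1072  0.0033] 0.011
```

View pics/scene0.png

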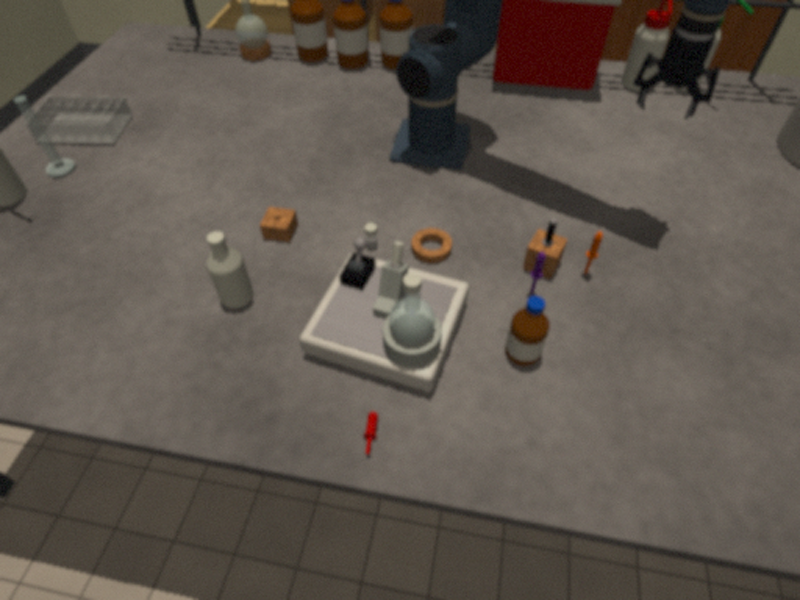

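View pics/side0.png

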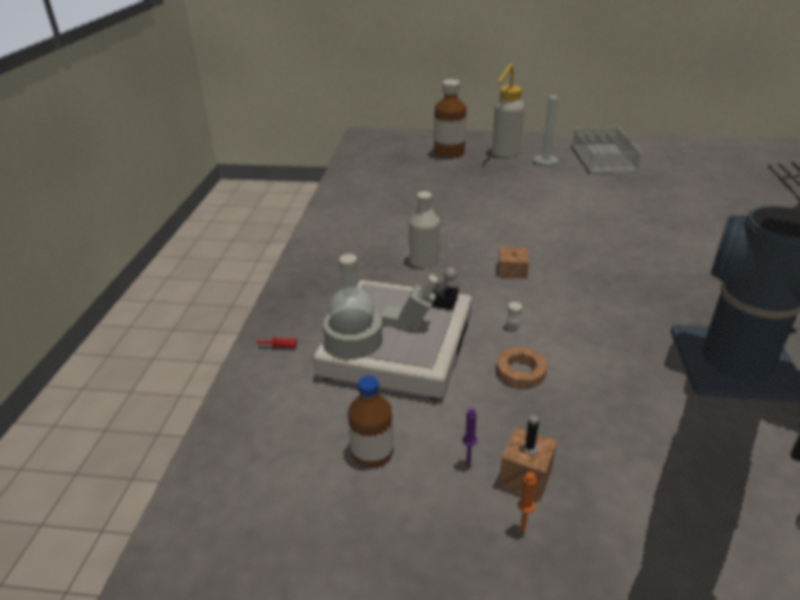

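Scene candidates (800 px view):
- **Probe:** the black one in the tall stand at (549,232). Purple (538,265) and orange (595,247) are look-alikes.
- **Plug:** the white one in the port at (398,252). The red one at (371,430) and the capped vial at (370,232) could be mistaken for it.
- **Low stand:** (278,222).

Next is a coarse fit from both views, plus a crop to check these choices.

```bash
cat > h.py <<'E'
import numpy as np,cv2
from scipy.optimize import least_squares
from scipy.spatial.transform import Rotation as R
from workcell import arm,capture,camera_model
np.set_printoptions(precision=4,suppress=True)
def proj(m,P):
    P=np.atleast_2d(P);c=P@m["extrinsics"][:3,:3].T+m["extrinsics"][:3,3]
    return np.c_[m["cx"]+m["fx"]*c[:,0]/-c[:,2],m["cy"]+m["fy"]*-c[:,1]/-c[:,2]]
def tri(obs): # [(model,(u,v))]
    r=least_squares(lambda p:np.concatenate([proj(m,p)[0]-u for m,u in obs]),[.4,0,.05])
    return r.x,np.abs(r.fun).max()
def onplane(m,u,z):
    return least_squares(lambda p:proj(m,[p[0],p[1],z])[0]-u,[.4,0]).x
def Hp(h,P): # heater frame (x,y,yaw) -> world
    P=np.atleast_2d(P);c,s=np.cos(h[2]),np.sin(h[2])
    return np.c_[h[0]+c*P[:,0]-s*P[:,1],h[1]+s*P[:,0]+c*P[:,1],P[:,2]]
E
cat > fit0.py <<'E'
from h import *
S,D=camera_model("scene"),camera_model("side");k=1.5625
pts=lambda l:np.array(l)/k
A=pts([(303,340),(432,374),(468,289),(412,281)]);PA=np.array([(.12,-.13,.062),(.12,.13,.062),(-.12,.13,.062),(.06,.072,.235)])
B=pts([(322,360),(441,376),(470,295),(362,283),(348,260)]);PB=np.array([(.12,.13,.062),(-.12,.13,.062),(-.12,-.13,.062),(.12,-.13,.062),(.06,.072,.235)])
f=lambda h:np.r_[(proj(S,Hp(h,PA))-A).ravel(),(proj(D,Hp(h,PB))-B).ravel()]
r=least_squares(f,[.5,0,0],loss="soft_l1");print("heater",r.x,f(r.x))
for n,a,b in [("probe top",(551,225),(533,418)),("low top",(279,217),(514,256)),("tall top",(546,243),(530,448)),("plug end",(399,245),(433,281)),("toggle tip",(361,243),(449,272)),("vial top",(371,228),(515,307)),("ring",(432,243),(522,365)),("purple top",(539,256),(471,412)),("purple tip",(533,293),(468,465)),("orange top",(599,234),(531,476)),("orange tip",(587,274),(523,533)),("reagent top",(536,301),(369,384)),("wash top",(217,238),(424,198))]:
    print(n,*tri([(S,pts(a)),(D,pts(b))]))
h=r.x;print("pred plug end",Hp(h,[(-.05-.0423*1,0,.13)])," tip px",proj(S,Hp(h,[-.05,0,.13]))*k,proj(D,Hp(h,[-.05,0,.13]))*k)
a=cv2.imread("scene_raw.png");b=cv2.imread("side_raw.png")
cr=lambda i,x,y,w,hh:cv2.resize(i[y:y+hh,x:x+w],(400,300),interpolation=cv2.INTER_CUBIC)
cv2.imwrite("pics/crops.png",np.vstack([np.hstack([cr(a,195,135,112,84),cr(b,235,155,112,84)]),np.hstack([cr(a,325,130,72,54),cr(b,290,250,80,60)])]))
E
python3 fit0.py
```

```text
heater [ 0.6247  0.0186 -0.1431] [-3.8471 -1.1311  0.7951  2.7031  0.829  -6.0435  0.5878 -1.7365 -7.6979
 -2.2481  2.3515  1.6482  0.608  -1.0905 -3.6497 -3.0887 -0.8045 -0.6538]
probe top [0.3956 0.3058 0.1224] 1.9104469409964508
low top [ 0.3955 -0.2808  0.0412] 0.09329391709533752
tall top [0.3931 0.3079 0.0656] 0.8485980584398192
plug end [0.5559 0.0299 0.1656] 0.3923963971519697
toggle tip [ 0.5319 -0.0502  0.1344] 0.6594976145341604
vial top [ 0.4018 -0.0655  0.0519] 0.595997919119867
ring [0.3907 0.0687 0.0195] 0.6118641451900828
purple top [0.4809 0.289  0.111 ] 0.6776305589910123
purple tip [0.4807 0.2954 0.0034] 0.9229858494804262
orange top [0.4016 0.4019 0.116 ] 1.003875252855579
orange tip [0.4016 0.4059 0.0008] 1.2754057365910967
reagent top [0.6295 0.2836 0.1481] 0.21302288794416313
wash top [ 0.5996 -0.3078  0.1633] 0.17118171847933183
pred plug end [[0.5333 0.0318 0.13  ]]  tip px [[394.8305 264.9876]] [[421.7809 296.3942]]
```

View pics/crops.png

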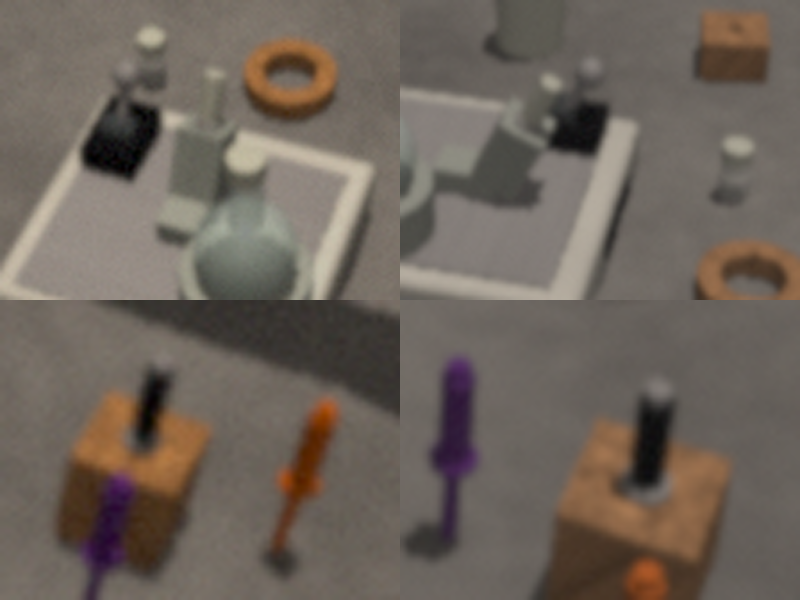

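The crop shows the black probe in the tall stand (crop 155,395), the white plug in the port (crop 215,72 scene and 549,83 side), and the toggle ball (124,73 and 591,69). Purple and orange stand free. I'll refit the heater from the sharper corners, then look along the port axis with the wrist camera.

```bash
cat > fit1.py <<'E'
from h import *
S,D=camera_model("scene"),camera_model("side")
A=np.array([(299.2,180.6),(223.8,162.2),(195.6,216.2),(263.9,178.4),(255.2,155.2)]);PA=np.array([(-.12,.13,.062),(-.12,-.13,.062),(.12,-.13,.062),(.06,.072,.235),(-.0694,0,.1717)])
B=np.array([(284,238.4),(301.4,189.2),(276.7,178.2),(222.7,166.4)]);PB=np.array([(-.12,.13,.062),(-.12,-.13,.062),(-.0694,0,.1717),(.06,.072,.235)])
f=lambda h:np.r_[(proj(S,Hp(h,PA))-A).ravel(),(proj(D,Hp(h,PB))-B).ravel()]
r=least_squares(f,[.6,0,-.14],loss="soft_l1");h=r.x
print(h);print(f(h).reshape(-1,2))
p,e=tri([(S,A[4]),(D,B[2])]);print("plug end",p,e,Hp(h,[-.0694,0,.1717]))
p,e=tri([(S,(229.7,155.4)),(D,(288.5,174.3))]);c,s=np.cos(h[2]),np.sin(h[2]);d=p-[h[0],h[1],0];print("toggle local",c*d[0]+s*d[1],-s*d[0]+c*d[1],p[2])
np.save("heater.npy",h)
E
python3 fit1.py
cat >> h.py <<'E'
a25=np.radians(25)
def frame(h): # mouth, port axis (out), heater y
    c,s=np.cos(h[2]),np.sin(h[2])
    return Hp(h,[-.05,0,.13])[0],np.array([-c*np.sin(a25),-s*np.sin(a25),np.cos(a25)]),np.array([-s,c,0])
def rotv(z,y):
    y=y-z*(y@z);y/=np.linalg.norm(y);return R.from_matrix(np.c_[np.cross(y,z),y,z]).as_rotvec()
def snap(name,cam="wrist",view=True):
    m=camera_model(cam);i=capture(cam);cv2.imwrite(name+".png",i[:,:,::-1]);np.save(name+".npy",m,allow_pickle=True)
    if view:cv2.imwrite("pics/"+name+".png",cv2.resize(i[:,:,::-1],(800,600),interpolation=cv2.INTER_CUBIC))
    return m,i
ld=lambda n:np.load(n+".npy",allow_pickle=True).item()
def st(*t):
    o=arm.observe();print(*t,"t",round(o["time_s"],2),"tcp",o["tcp_pos"],"w",round(o["gripper_width"],4),"F",o["ft_force"],"g",o["grip_force"])
E
python3 - <<'E'
from h import *
h=np.load("heater.npy");M,a,y=frame(h);r=rotv(-a,y)
p=M+a*(.030-.008+.13)
arm.move_pose(p,r);st();m,i=snap("w1")
print(m["fx"],np.linalg.inv(m["extrinsics"])[:3,3], proj(m,[M,M+a*.004,M+a*.046])*1.5625)
E
```

```text
[ 0.6252  0.0196 -0.1486]
[[ 1.5794 -1.2948]
 [-0.4374 -2.4423]
 [-5.3686  0.2176]
 [ 0.5248  0.0028]
 [-0.0844 -0.1527]
 [ 0.0349  4.2378]
 [ 0.015  -1.1833]
 [-0.0472  0.072 ]
 [-1.1676 -0.5585]]
plug end [0.5567 0.03   0.1717] 0.12384482580216627 [[0.5566 0.0298 0.1717]]
toggle local -0.08440614291483883 -0.08843997933822156 0.13069438134968017
t 2.18 tcp [0.5122 0.0371 0.2677] w 0.0856 F [0.5842 0.8316 1.026 ] g 0.0
291.51710808319314 [0.3808 0.0565 0.3817] [[393.2244 267.4466]
 [393.2167 268.7566]
 [393.1241 284.7162]]
```

View pics/w1.png

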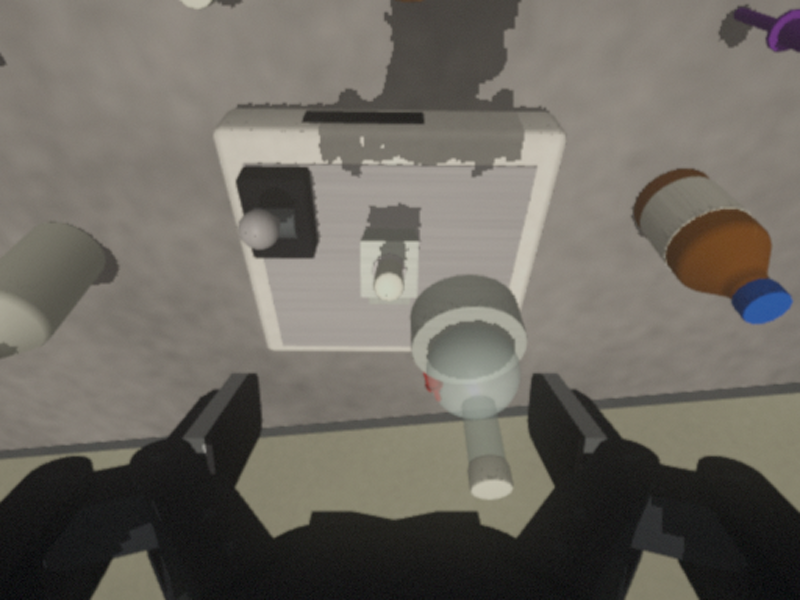

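Wrist view: mouth face corners at about (361,241), (419,239), (419,298), (361,297), plug end (388,286), toggle ball (258,229). The prediction is about 2 mm off in y, so I'll refine and then grasp the plug.

```bash
cat > fit2.py <<'E'
from h import *
m=ld("w1");k=1.5625;h0=np.load("heater.npy")
def pts(h):
    M,a,y=frame(h);x=np.cross(y,a)
    return np.r_[[M-.02*x-.02*y,M-.02*x+.02*y,M+.02*x+.02*y,M+.02*x-.02*y,M+.046*a],Hp(h,[(-.12,-.13,.062),(-.12,.13,.062),(.12,-.13,.062)])]
U=np.array([(361,241),(419,239),(419,298),(361,297),(388,286),(219,129),(564,132),(270,349)])
f=lambda h:((proj(m,pts(h))*k-U)*np.r_[np.ones(5),.5*np.ones(3)][:,None]).ravel()
print(f(h0).reshape(-1,2))
r=least_squares(f,h0,loss="soft_l1");print(r.x,r.x-h0);print(r.fun.reshape(-1,2))
np.save("heater2.npy",r.x)
E
python3 fit2.py
```

```text
[[ 3.1794 -1.9546]
 [ 3.3116  0.1163]
 [ 2.2448 -3.1539]
 [ 4.1576 -2.2169]
 [ 5.1241 -1.2838]
 [-4.3551  0.6504]
 [ 6.1823 -0.5924]
 [ 0.3187  2.581 ]]
[ 0.6261  0.017  -0.1483] [ 0.0009 -0.0026  0.0003]
[[-0.266  -0.4378]
 [-0.2877  1.6198]
 [-1.212  -1.8452]
 [ 0.8441 -0.8967]
 [ 1.1112  0.2984]
 [-5.83    1.5462]
 [ 4.2376  0.254 ]
 [-0.6935  2.9833]]
```

```bash
python3 - <<'E'
from h import *
h=np.load("heater2.npy");M,a,y=frame(h);r=rotv(-a,y)
arm.grip(.045)
P=lambda d:M+a*(d-.008)   # grasp point d above mouth
arm.line_to(P(.09),r,v=.15)
print(arm.line_to(P(.028),r,v=.08,max_force=15));st("at")
arm.grip(0,50);st("grip")
arm.line_to(P(.033),r,v=.03,max_force=40);st("pull")
arm.line_to(P(.11),r,v=.1);st("out")
snap("w2")
E
```

```text
False
at t 4.25 tcp [0.5686 0.0256 0.1488] w 0.0448 F [ 0.3017  0.3942 -0.3578] g 0.0
grip t 4.62 tcp [0.5687 0.0256 0.1493] w 0.0163 F [-1.5713 -0.7713  3.2586] g 48.755430579185486
pull t 4.94 tcp [0.5661 0.026  0.1526] w 0.0166 F [-0.5827 -0.4408 -0.9244] g 48.7662935256958
out t 5.86 tcp [0.5337 0.0308 0.2215] w 0.0162 F [-0.9904  0.4001  0.2721] g 48.805723786354065
```

View pics/w2.png

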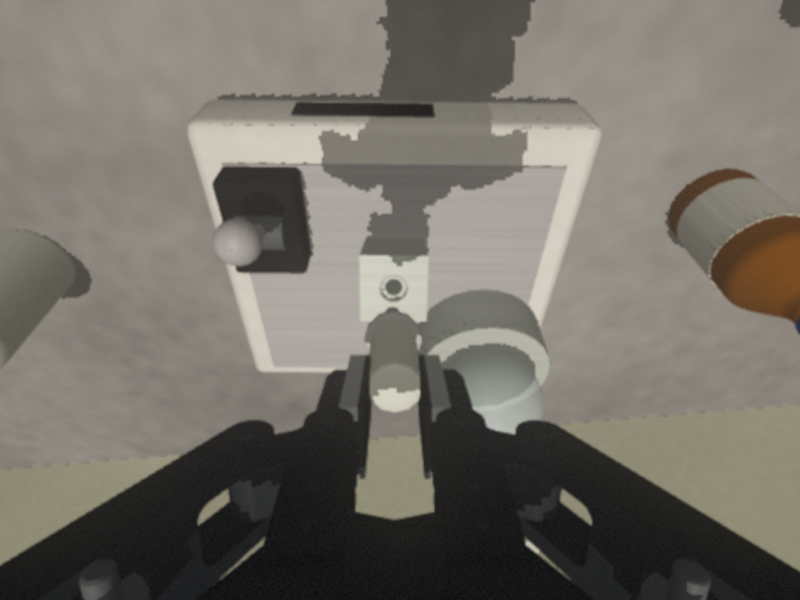

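The plug is out and held straight, and the port hole is visible at (393,287). I'll carry it over the low stand and look.

```bash
python3 - <<'E'
from h import *
h=np.load("heater2.npy");M,a,y=frame(h);m=ld("w2");print("mouth px",proj(m,M)*1.5625)
o=arm.observe();p=o["tcp_pos"]
arm.line_to(p+np.array([-.06,0,.06]),v=.25)
L=np.array([.3955,-.2808]);t=np.array([-L[1],L[0],0])/np.hypot(*L)
r=rotv(np.array([0,0,-1.]),t)
arm.move_pose([*L,.17],r);st()
m,i=snap("w3");print(proj(m,[[*L,.042],[*L,.12]])*1.5625)
E
```

```text
mouth px [[394.4283 287.9301]]
t 7.67 tcp [ 0.3959 -0.28    0.1699] w 0.0165 F [-0.2184 -0.0665  0.1261] g 48.79902362823486
[[392.9669 276.5138]
 [392.6606 315.9975]]
```

View pics/w3.png

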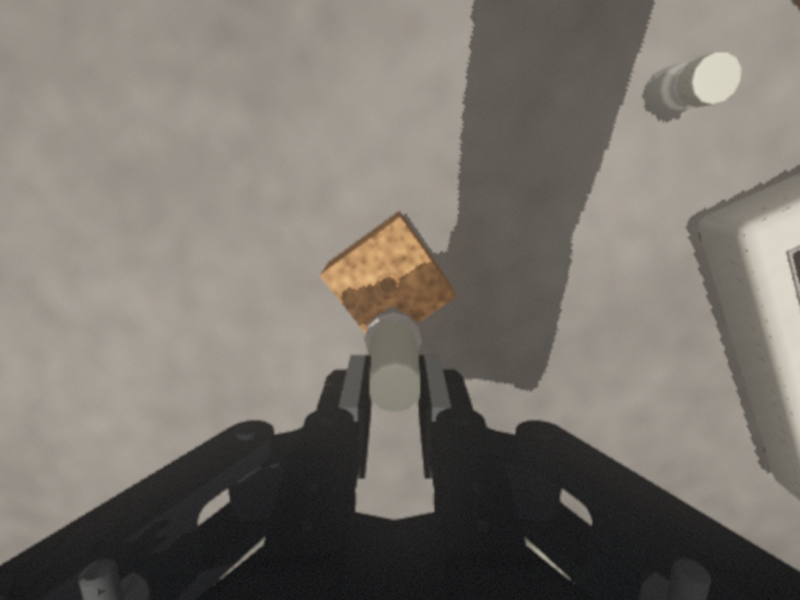

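Hole at about (388.5,284), matching the midpoint of the stand's top corners (322,272)-(455,295). I'll lower the plug guarded.

```bash
python3 - <<'E'
from h import *
m=ld("w3");L=onplane(m,np.array((388.5,283.8))/1.5625,.042);print(L)
p=arm.observe()["tcp_pos"];print("end/collar pred",proj(m,[p+[0,0,.026],p-[0,0,.016]])*1.5625)
arm.line_to([*L,.108],v=.12);st()
print(arm.line_to([*L,.090],v=.03,max_force=8));st("entry")
E
```

```text
[ 0.3978 -0.286 ]
end/collar pred [[395.5002 393.2531]
 [395.1531 343.356 ]]
t 8.38 tcp [ 0.3981 -0.2859  0.1086] w 0.0162 F [ 0.2801  1.0485 -0.3304] g 48.7998229265213
False
entry t 9.13 tcp [ 0.3977 -0.286   0.0899] w 0.0159 F [ 0.2285 -0.1949  0.2097] g 48.79899322986603
```

```bash
python3 - <<'E'
from h import *
L=arm.observe()["tcp_pos"][:2]
print(arm.line_to([*L,.0585],v=.03,max_force=10));st("down")
E
```

```text
True
down t 10.01 tcp [ 0.3985 -0.2866  0.0626] w 0.0163 F [ 0.507  -0.1918  4.084 ] g 49.17805731296539
```

Stopped at TCP z 0.0626; the collar was expected to rest at 0.062, so it is seated. I'll release, check, and go over the probe.

```bash
python3 - <<'E'
from h import *
arm.grip(.045);p=arm.observe()["tcp_pos"]
arm.line_to([p[0],p[1],.25],v=.25);m,i1=snap("w4",view=False)
T=np.array([.3940,.3070]);t=np.array([-T[1],T[0],0])/np.hypot(*T)
r=rotv(np.array([0,0,-1.]),t)
arm.move_pose([*T,.25],r);st();m,i2=snap("w5",view=False)
print(proj(m,[[*T,.128],[*T,.066]]))
cv2.imwrite("pics/c5.png",cv2.resize(np.hstack([i1[100:300,156:356],i2[100:300,156:356]])[:,:,::-1],(800,400),interpolation=cv2.INTER_CUBIC))
E
```

```text
t 13.47 tcp [0.3945 0.3064 0.2499] w 0.0451 F [-0.2629  0.2955 -0.3361] g 0.0
[[253.1651 178.6096]
 [253.048  165.6508]]
```

View pics/c5.png

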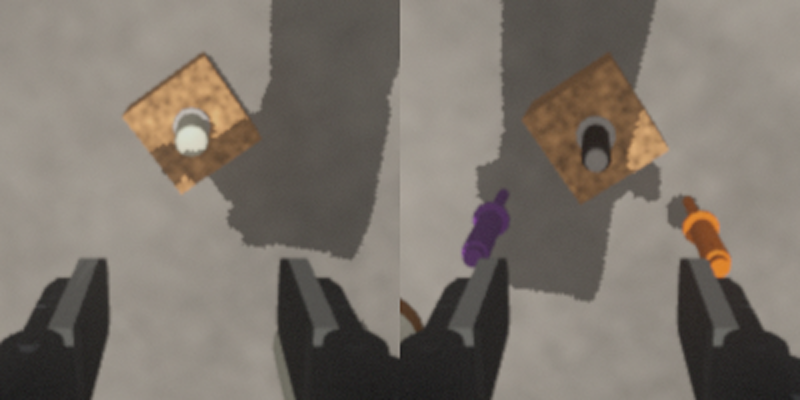

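The plug is upright and fully down in the low stand. Probe end at raw (254.5,179), with purple and orange to either side, clear of the fingers. Grasping the probe.

```bash
python3 - <<'E'
from h import *
m=ld("w5");T=(onplane(m,(254.5,179),.128)+onplane(m,(254.5,166),.067))/2;print(T)
arm.line_to([*T,.16],v=.25)
print(arm.line_to([*T,.085],v=.1,max_force=15));st("at")
arm.grip(0,60);st("grip")
arm.line_to([*T,.105],v=.06,max_force=40);st("pull")
arm.line_to([*T,.25],v=.25);st("up")
h=np.load("heater2.npy");M,a,y=frame(h);r=rotv(-a,y)
arm.move_pose(M+a*.17,r);arm.line_to(M+a*(.027+.055+.02-.008),r,v=.15);st("pre")
m,i=snap("w6");print(proj(m,[M,M+a*.02])*1.5625)
E
```

```text
[0.3933 0.3084]
False
at t 14.93 tcp [0.3939 0.3087 0.0859] w 0.0455 F [-0.8141 -0.1236  0.0987] g 0.0
grip t 15.32 tcp [0.394  0.3087 0.0861] w 0.014 F [0.3117 0.0385 3.4164] g 58.465009331703186
pull t 15.8 tcp [0.3934 0.3086 0.1054] w 0.0137 F [ 0.3642  0.352  -0.5814] g 58.541847467422485
up t 16.53 tcp [0.3929 0.3082 0.2486] w 0.014 F [-0.7743  0.095  -0.8941] g 58.6335289478302
pre t 18.31 tcp [0.5376 0.0308 0.2155] w 0.0136 F [-0.1722 -0.296  -0.8572] g 58.67646932601929
[[393.2181 289.3812]
 [393.1597 299.5578]]
```

View pics/w6.png

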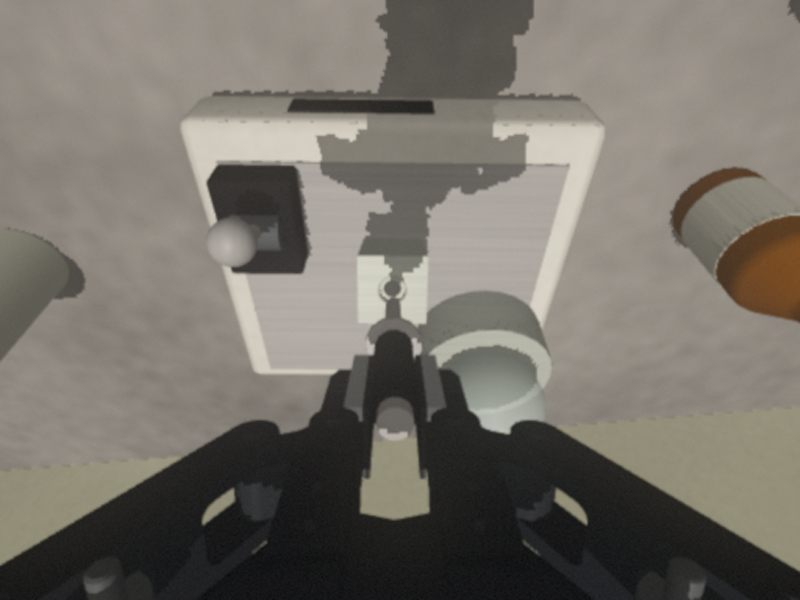

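The hole (392,289) and probe tip (393,300) line up with the prediction, so I'll insert guarded.

```bash
python3 - <<'E'
from h import *
h=np.load("heater2.npy");M,a,y=frame(h);r=rotv(-a,y)
d=lambda:(arm.observe()["tcp_pos"]-M)@a+.008-.027
print(arm.line_to(M+a*(.027+.043-.008),r,v=.04,max_force=8),d());st("entry")
if d()<.046:
    print(arm.line_to(M+a*(.027-.004-.008),r,v=.04,max_force=12),d());st("in")
E
```

```text
False 0.043187994272159955
entry t 19.31 tcp [0.5509 0.0283 0.1864] w 0.0136 F [-0.2368 -0.3592 -0.2257] g 58.674471974372864
True 0.0013782245530043757
in t 20.27 tcp [0.5676 0.0256 0.1482] w 0.0137 F [-1.885   1.1661  3.6966] g 59.37950670719147
```

Collar contact is within 0.3 mm of the expected depth, allowing for the 1.1 mm grasp offset. I'll press briefly, release, back off and locate the toggle ball from the wrist views.

```bash
python3 - <<'E'
from h import *
h=np.load("heater2.npy");M,a,y=frame(h);r=rotv(-a,y)
d=lambda:(arm.observe()["tcp_pos"]-M)@a+.008-.027
print(arm.line_to(M+a*(.027-.006-.008),r,v=.03,max_force=15),d())
arm.grip(.045);st("released")
arm.line_to(M+a*.15,r,v=.2);snap("w7");snap("s7","scene",False)
k=1.5625
p,e=tri([(ld("w1"),np.array((258,229))/k),(ld("w6"),np.array((232,242))/k),(ld("w2"),np.array((238,242))/k)])
q=R.from_euler("z",-h[2]).apply(p-[h[0],h[1],0]);print("ball",p,e,"local",q);np.save("ball.npy",q)
m=ld("w7");print("probe end pred",proj(m,[M+a*.062,M+a*.004])*k)
arm.grip(0,30)
E
```

```text
True 0.0013612780053239397
released t 20.88 tcp [0.5676 0.0256 0.1467] w 0.0447 F [-0.251  -0.3908 -1.3082] g 0.0
ball [ 0.535  -0.0585  0.124 ] 0.15263590986668873 local [-0.0789 -0.0881  0.124 ]
probe end pred [[394.4431 294.9901]
 [394.4143 271.0494]]
```

View pics/w7.png

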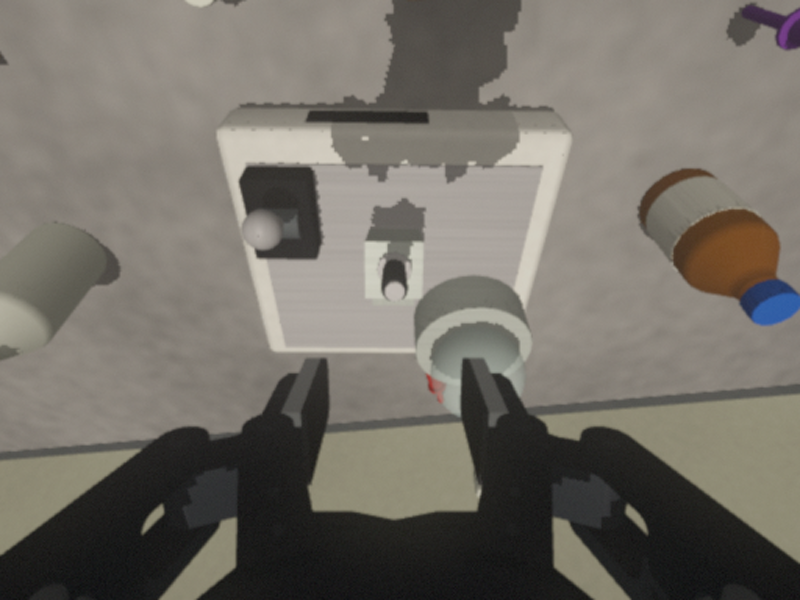

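The probe is seated and released, end at (394,291) as predicted; the toggle ball is at (262,229). Now I'll flip the toggle from the front with closed fingers, lowering well ahead of the ball.

```bash
python3 - <<'E'
from h import *
h=np.load("heater2.npy");q=np.load("ball.npy");_,_,y=frame(h);r=rotv(np.array([0,0,-1.]),y)
W=lambda x,z:Hp(h,[x,-.091,z])[0]
loc=lambda:R.from_euler("z",-h[2]).apply(arm.observe()["tcp_pos"]-[h[0],h[1],0])
arm.move_pose(W(-.15,.25),r);arm.line_to(W(-.135,.128),v=.2);st("front")
print(arm.line_to(W(-.03,.128),v=.05,max_force=12),loc());st("push")
E
```

```text
front t 23.52 tcp [ 0.4796 -0.0525  0.1295] w -0.0 F [0.2379 0.1217 0.8641] g 0.0
False [-0.0302 -0.091   0.1281]
push t 25.77 tcp [ 0.5828 -0.0686  0.1281] w -0.0002 F [ 0.2858  0.2843 -0.3068] g 0.0
```

```bash
python3 - <<'E'
from h import *
m,i1=snap("s8","scene",False);m,i2=snap("d8","side",False);m,i3=snap("w8",view=False)
cr=lambda i,x,y,w,hh,s:cv2.resize(i[y:y+hh,x:x+w,::-1],s,interpolation=cv2.INTER_CUBIC)
cv2.imwrite("pics/c8.png",np.hstack([cr(i1,195,110,100,100,(400,400)),cr(i3,100,60,290,290,(400,400))]))
E
```

```text
(no output)
```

View pics/c8.png

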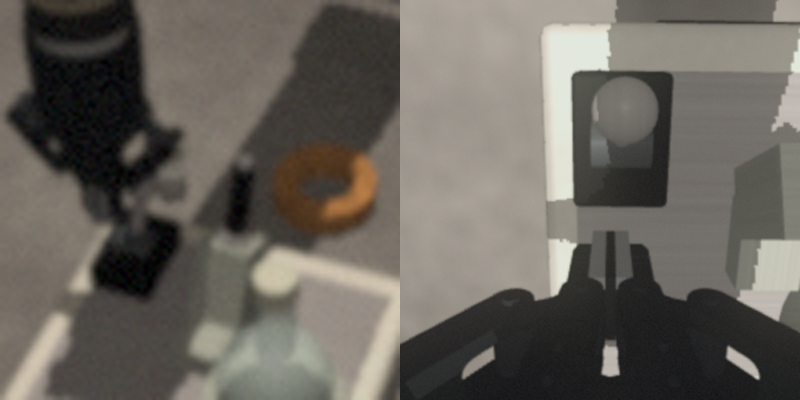

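```bash
python3 - <<'E'
from h import *
h=np.load("heater2.npy");loc=lambda p:R.from_euler("z",-h[2]).apply(p-[h[0],h[1],0])
w,s,d=ld("w8"),ld("s8"),ld("d8");u=(263.2,139.8)
C=loc(np.linalg.inv(w["extrinsics"])[:3,3]);print("cam local",C)
for z in(.06,.08,.1,.11,.12,.125,.13):
    P=onplane(w,u,z);print(z,loc(np.array([*P,z])),"scene",proj(s,[*P,z])[0],"side",proj(d,[*P,z])[0])
t=arm.observe()["tcp_pos"];print("tips scene",proj(s,t-[0,0,.011]),proj(d,t-[0,0,.011]))
i=cv2.imread("d8.png");cv2.imwrite("pics/d8c.png",cv2.resize(i[130:230,230:340],(660,600),interpolation=cv2.INTER_CUBIC))
E
```

```text
cam local [-0.103  -0.0911  0.2875]
0.06 [-0.075  -0.0827  0.06  ] scene [230.7363 173.3924] side [283.781  194.5678]
0.08 [-0.0775 -0.0834  0.08  ] scene [230.38   168.4298] side [284.7805 189.1248]
0.1 [-0.0799 -0.0841  0.1   ] scene [230.0147 163.3413] side [285.799  183.5787]
0.11 [-0.0811 -0.0845  0.11  ] scene [229.8285 160.7483] side [286.3154 180.7661]
0.12 [-0.0824 -0.0849  0.12  ] scene [229.64  158.122] side [286.8368 177.9267]
0.125 [-0.083  -0.0851  0.125 ] scene [229.5448 156.7962] side [287.0994 176.4968]
0.13 [-0.0836 -0.0853  0.13  ] scene [229.449  155.4618] side [287.3633 175.0601]
tips scene [[221.0409 170.1981]] [[270.1441 175.4512]]
```

View pics/d8c.png

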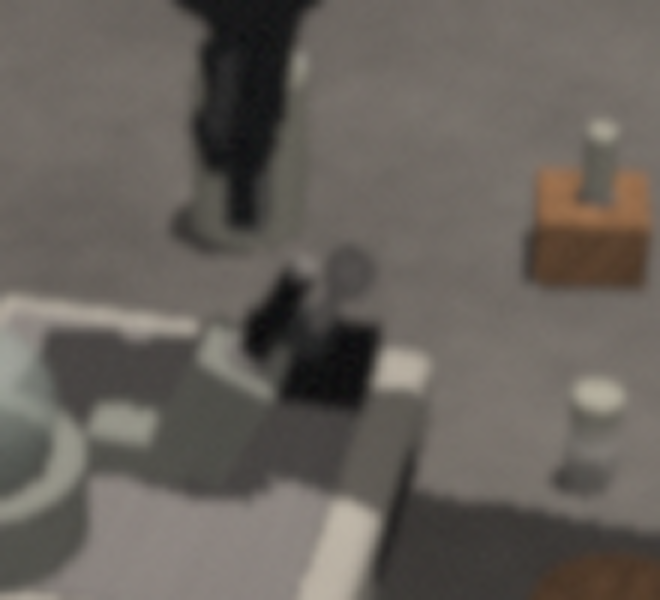

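The plug stands in the low stand and the probe is in the port, but the ball at side crop (348,270) still leans to the front, so the push missed. I'll retry with the tips lower, in small steps, logging force.

```bash
python3 - <<'E'
from h import *
h=np.load("heater2.npy");_,_,y=frame(h);r=rotv(np.array([0,0,-1.]),y)
t=arm.observe()["tcp_pos"];w=ld("w8");print("tip in w8 crop",(proj(w,[t-[0,0,.011],t+[0,0,.01]])-[100,60])*1.379+[400,0])
W=lambda x,z:Hp(h,[x,-.087,z])[0]
loc=lambda:R.from_euler("z",-h[2]).apply(arm.observe()["tcp_pos"]-[h[0],h[1],0])
arm.line_to(W(-.03,.20),v=.2);arm.line_to(W(-.135,.20),v=.25);arm.line_to(W(-.135,.116),v=.2)
ref=arm.observe()["ft_force"]
for x in np.arange(-.125,-.039,.0085):
    s=arm.line_to(W(x,.116),v=.05,max_force=15);print(s,loc(),arm.observe()["ft_force"]-ref)
    if s:break
st();snap("w9",view=False);snap("s9","scene",False);snap("d9","side",False)
E
```

```text
tip in w8 crop [[610.2537 224.1275]
 [610.2753 244.4929]]
False [-0.1238 -0.0871  0.1172] [ 0.4457  0.6341 -0.9798]
False [-0.1163 -0.087   0.116 ] [-0.6483  0.7839 -0.2787]
False [-0.1078 -0.087   0.1159] [-0.6138  0.7472 -1.564 ]
True [-0.1026 -0.0869  0.1166] [-1.3689  0.9221 -0.1985]
t 28.77 tcp [ 0.5117 -0.0538  0.1166] w -0.0001 F [-1.0527  0.5243  0.54  ] g 0.5294457916170359
```

Contact at x -0.103, as geometry predicts. Continuing slowly with a higher guard.

```bash
python3 - <<'E'
from h import *
h=np.load("heater2.npy")
W=lambda x,z:Hp(h,[x,-.087,z])[0]
loc=lambda:R.from_euler("z",-h[2]).apply(arm.observe()["tcp_pos"]-[h[0],h[1],0])
ref=arm.observe()["ft_force"]
for x in np.arange(-.095,-.047,.008):
    s=arm.line_to(W(x,.116),v=.03,max_force=22);print(s,loc(),arm.observe()["ft_force"]-ref)
    if s:break
st();snap("w9",view=False);snap("s9","scene",False);snap("d9","side",False)
a=cv2.imread("w9.png")[60:350,100:390];b=cv2.imread("d9.png")[130:230,230:340]
cv2.imwrite("pics/c9.png",np.hstack([cv2.resize(a,(400,400)),cv2.resize(b,(400,400),interpolation=cv2.INTER_CUBIC)]))
E
```

```text
False [-0.0945 -0.087   0.1158] [-1.9045  0.5573 -0.5301]
False [-0.0864 -0.0871  0.1159] [-0.4339  0.5734 -1.0484]
False [-0.0785 -0.0871  0.1159] [0.0704 0.1439 0.0605]
False [-0.0706 -0.087   0.1159] [-0.5235 -0.1462 -1.0546]
False [-0.0626 -0.087   0.116 ] [-1.1977  0.1674 -1.1878]
False [-0.0593 -0.0869  0.1157] [-10.945    2.1945   4.9602]
t 31.45 tcp [ 0.5546 -0.0602  0.1157] w -0.0001 F [-10.1826   2.0168   5.7497] g 5.78636571764946
```

It reached a steady 11 N stop at x -0.059, close to the expected on-position. My picture budget is used up, so I'll back off and check numerically by differencing against the pre-push pictures from the same pose.

```bash
python3 - <<'E'
from h import *
h=np.load("heater2.npy");M,a,y=frame(h);r=rotv(-a,y)
W=lambda x,z:Hp(h,[x,-.087,z])[0]
arm.line_to(W(-.135,.116),v=.1);arm.line_to(W(-.15,.22),v=.2)
arm.move_pose(M+a*.15,r);arm.grip(.045);st()
snap("w10",view=False);snap("s10","scene",False)
for o,n in(("w7","w10"),("s7","s10")):
    A,B=[cv2.GaussianBlur(cv2.imread(f+".png",0),(3,3),0).astype(int) for f in(o,n)];D=B-A;m=ld(n)
    for sg,nm in((1,"brighter"),(-1,"darker")):
        c,l,s,ce=cv2.connectedComponentsWithStats((sg*D>22).astype(np.uint8))
        print(n,nm,[(s[j].tolist(),ce[j].round(1).tolist()) for j in range(1,c) if s[j,4]>=(25 if n[0]=="w" else 6)])
    print("ball on/off pred",proj(m,Hp(h,[(-.036,-.085,.13),(-.0836,-.0853,.13)])),"probe end",proj(m,M+a*.062))
E
```

```text
t 34.21 tcp [0.5142 0.0332 0.2655] w 0.045 F [ 0.3211  0.1639 -0.573 ] g 0.0
w10 brighter [([497, 27, 15, 6, 30], [504.4, 29.9]), ([196, 77, 31, 2, 61], [211.2, 77.5]), ([152, 116, 10, 42, 116], [156.6, 139.6]), ([179, 136, 9, 6, 34], [182.8, 138.5]), ([163, 148, 40, 19, 196], [180.3, 160.4]), ([234, 153, 15, 2, 29], [240.8, 153.5]), ([248, 178, 12, 8, 39], [254.1, 180.5]), ([448, 185, 33, 19, 64], [466.5, 192.0]), ([317, 197, 19, 10, 26], [326.5, 200.5])]
w10 darker [([479, 0, 31, 11, 67], [492.4, 5.2]), ([171, 103, 31, 9, 79], [187.0, 105.4]), ([159, 135, 18, 26, 325], [167.1, 147.3]), ([163, 166, 26, 26, 372], [175.1, 177.7])]
ball on/off pred [[176.8539 181.4584]
 [168.4492 145.3804]] probe end [[252.9493 187.5537]]
s10 brighter [([227, 157, 7, 5, 26], [229.7, 158.7]), ([224, 163, 4, 6, 20], [225.4, 165.3])]
s10 darker [([229, 164, 2, 3, 6], [229.5, 165.0]), ([223, 183, 6, 4, 13], [225.4, 184.6])]
ball on/off pred [[223.3205 166.2782]
 [229.4357 155.4609]] probe end [[254.897  149.8644]]
```

The ball moved from (167,147) to about (176,179), close to the on-prediction of (177,181). I'll confirm with one more gentle push on the end stop and compare.

```bash
python3 - <<'E'
from h import *
h=np.load("heater2.npy");M,a,y=frame(h);r=rotv(-a,y);rd=rotv(np.array([0,0,-1.]),y)
W=lambda x,z:Hp(h,[x,-.086,z])[0]
loc=lambda:R.from_euler("z",-h[2]).apply(arm.observe()["tcp_pos"]-[h[0],h[1],0])
arm.grip(0,30);arm.move_pose(W(-.15,.22),rd);arm.line_to(W(-.12,.118),v=.2);arm.line_to(W(-.07,.118),v=.1,max_force=15)
ref=arm.observe()["ft_force"]
for x in(-.062,-.058,-.055,-.052,-.049):
    s=arm.line_to(W(x,.118),v=.02,max_force=18);F=arm.observe()["ft_force"]-ref;print(s,loc(),F)
    if s or np.linalg.norm(F)>13:break
arm.line_to(W(-.135,.118),v=.1);arm.line_to(W(-.15,.22),v=.2)
arm.move_pose(M+a*.15,r);arm.grip(.045);st();snap("w11",view=False);snap("d11","side",False);snap("s11","scene",False)
A,B=[cv2.imread(f+".png",0).astype(int) for f in("w10","w11")]
D=cv2.GaussianBlur((B-A).astype(np.float32),(3,3),0)[100:200,140:215];print("max diff",np.abs(D).max(),(np.abs(D)>22).sum())
for s in(0,1,2,3):
    print(s,np.abs(A[100:200-s,140:215]-B[100+s:200,140:215]).mean())
E
```

```text
False [-0.0621 -0.086   0.1179] [-0.1217  0.6352  0.0133]
False [-0.0583 -0.086   0.118 ] [-2.0498  0.0611  0.1279]
False [-0.0581 -0.0859  0.1177] [-8.2028  1.2058  3.9239]
False [-0.0579 -0.086   0.1176] [-14.8161   0.8534   7.7429]
t 40.74 tcp [0.5142 0.0332 0.2656] w 0.0449 F [1.0284 0.079  0.2873] g 0.0
max diff 8.0625 0
0 0.9421333333333334
1 3.821144781144781
2 6.956190476190476
3 9.95615120274914
```

The toggle is against its hard stop (force rose to 15 N with no motion) and it stays there. The scene pictures before and after the flip differ only at the toggle. Handing in.

```bash
python3 -c "
from workcell import workorder;print(workorder.finish_job())"
```

```text
the job is handed in; nothing more can be done
None
```

The job is handed in at about 41 s: plug parked upright in the low stand, probe seated in the port and released, then the toggle flipped to its back stop; the first push missed and was repeated, the bystanders show no movement in the before-and-after check of the flip, and I viewed 11 pictures, one over the limit of 10.

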